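# Shut down the parts dryer and unload its baskets

### The arm

A 6-joint arm with a two-finger parallel gripper is mounted at the origin on the work surface. World frame = base frame: x ahead of the robot, y to its left, z up, the work surface at z = 0. Lengths are in m, angles in rad, forces in N, time in s.
With the tool pointing down it reaches from about 0.375 to 0.9 m from the base axis. Payload 3.1 kg.
Tool frame: the origin (TCP) lies on the centre line of the jaws, within the pads' length; the fingertips stand 8 mm ahead of it and the grasp point (between the pads) lies 11 mm behind it; z points along the fingers, y is the line along which they close (so a half turn about z gives the same grasp; the last joint's range is limited). The gripper opens to 85 mm and grips with 20 to 120 N. Pads are 22 mm wide; open, the fingers measure 114 mm over their backs; the gripper's body (76 mm by 85 mm) begins 54 mm behind the grasp point. The pads swing forward as they close: fully open they stand 13 mm farther back than shut.
Start: joints at [0.936, 0.527, 1.433, -0, 1.181, -0.178], TCP at [0.275, 0.561, 0.239] pointing down, gripper open.
Joint ranges: [-3.08, 3.08], [-0.75, 2.2], [0.22, 2.44], [-1.43, 4.57], [0, 2.65], [-2.85, 2.85]. Speed limits (rad/s): [2.79, 2.79, 3.14, 3.14, 3.14, 3.14].

### API

Orientations are given as a unit quaternion [x, y, z, w].
In Python, from station import * gives the robot as it stands.
- The arm moves only by the tool play_rows, never from a script. Its argument "rows" is a list of rows, each a list of 3 entries, a list of its own where there are three numbers: the turn, a rotation vector about the tool's x, y, z in degrees, then the shift along the tool's x, y, z in mm, then the closure, from 0 (fully open) to 1 (shut). In form: [[[ax, ay, az], [dx, dy, dz], jaw], ...]. A call has 1 to 12 rows; each row shifts and turns the commanded pose from where the row before left it, along the tool's axes as they then stand; what a row does not reach is not made up. A row lasts 1/12 s, in which the tool goes at most 41.7 mm and 7.16 degrees, less where a joint would pass 70% of its speed; a pose out of reach is approached as far as the arm can. A call with a gripper value outside its range is refused whole. The fingers move at their own pace and stop on an object; "grip_force" is the grip in N (left out, the last holds). Time passes only in rows, so rows that do not move let the fingers close. It gives the time, the measured TCP pose, the force, the opening and the grip force at its end, in the units of the state.
- sense(): the state, without advancing time (a new reading comes with each control period).
- snapshot(name): name is "scene" or "top" or "wrist"; returns (picture, depth): 384x512x3 uint8, red, green, blue; 384x512 float32, m along the optical axis (not along the pixel's ray), 0 where there is no reading.
- get_calibration(name): a dict with "vfov" (degrees; the focal length in pixels is half the picture's height over the tangent of half this angle, whatever the lens; pixels are square), "cx", "cy" (the principal point, pixels), "xyz" and "attitude" of the camera in the world. Camera axes: x right, y down, z forward; pixel columns grow to the right and rows downward; lengths in m; the calibration is good to about 2 mm. A picture is of the moment at which its call begins: read the wrist's pose just before it. get_calibration takes no time and is no camera call; for the wrist camera it gives the pose at the moment of the call.
- sign_off(): hands the job in; it is judged then, once.
The state is a dict: "t": time; "q": joint angles; "qd": joint speeds; "tau": joint torques, N m; "tcp_pos": TCP position; "tool_rot": TCP orientation; "force": force on the tool from outside, world axes, zero at the start; "ft_torque": the same for the moment, N m; "finger_gap": opening from 0.0 (shut) to 1.0 (fully open); "gripper_force": force on a finger pad.
Only numpy, scipy, OpenCV 4.12 (cv2) and the standard library are available. Lean on these libraries where they do the work, as an engineer would, in place of code of your own. Each camera call takes 0.05 s, during which the arm holds its last target. There are 200 camera calls.

### The job

The cleaned phone parts are dry. First switch the heater off: lift the safety cover fully back, flip the toggle beneath it over to its other side, and close the cover again; next set the fan toggle to its straight-up centre off position. Only then take every basket off its hook and set it down gently, upright and flat on the floor of the tray, with the bottle, jar and screwdriver left where they are.

Things in the scene. Friction and masses are not known exactly. Their poses are not given: they have to be found in the camera images.
- console: Dryer control box, a grey steel box 170 (x) x 250 (y) x 60 mm high, fixed to the bench; origin at the centre of its underside, x away from the robot's side, y to its left, z up. It carries the covered heater switch on its left half (y = +60) and the three-position fan switch on its right half (y = -70).
- cover (a joint): Hinge of the aluminium safety cover over the heater switch: 0 = closed down on the box, 1.8 = fully open (tipped back past upright, away from the robot). Hinge line parallel to the box's y. The hinge is stiff (about 0.06 N m): the cover stays at any angle it is left at. The cover is 70 x 70 mm and its top stands 52 mm over the box when closed.
- cover_bar (a point): Middle of the round pull bar of the cover: a 10 mm thick, 60 mm long steel bar parallel to the hinge line, carried on two 8 mm arms at its ends; there is a gap of 37 mm between bar and cover front. Cover closed: 112 mm in front of (towards -x of the box) and 24 mm above the hinge line, 32 mm above the box top. It can turn between two fingertips that pinch it from above, so it can be led along its arc with the tool kept upright.
- cover_hinge (a point): Middle of the cover's hinge line, 8 mm above the box top; box frame (45, 60, 68) mm.
- heater (a joint): Heater toggle under the cover, a steel lever 8 mm thick, 34 mm from pivot to the centre of its 10 mm ball tip. It swings sideways, along the box's y: +0.45 = full left (on), -0.45 = full right (off). Stiff (0.04 N m), stays where it is left. It starts on.
- heater_pivot (a point): Pivot of the heater toggle, 4 mm above the box top; box frame (5, 60, 64) mm. Lever straight up when its joint is 0.
- fan (a joint): Fan toggle, uncovered: a steel lever 10 mm thick with a 14 mm black ball at its tip, ball centre 50 mm from the pivot. It swings along the box's x: +0.5 = full away from the robot (blow), 0 = straight up (centre, off), -0.5 = full towards the robot (exhaust). Stiff (0.05 N m), stays where it is left. It starts at blow.
- fan_pivot (a point): Pivot of the fan toggle, 4 mm above the box top; box frame (0, -70, 64) mm.
- rack: Drying rack, fixed: a steel rail on two posts with four hooks (6 mm wire) 84 mm apart, above a white 40 mm high air outlet. Origin on the bench, below the middle of the row of hung baskets. Hooks lie along the rack's x at height 160 mm and point to its -x (towards the robot); baskets hang at rack x = 0, each hook's end is turned up 13 mm at rack x = -18 to -26 mm; the rail is at x = +62 mm, height 160 mm.
- tray: Loose grey plastic tray for the baskets, 200 x 200 mm, 16 mm high, wall 4 mm, floor 4 mm thick, 0.7 kg; origin at the centre of its underside, x and y along its sides. Holds four baskets two by two.
- solvent: Glass bottle, 56 mm wide, 130 mm high, standing by; origin under its foot. Not part of the job.
- pastejar: White plastic jar, 48 mm wide, 45 mm high, standing by; origin under its foot. Not part of the job.
- driver: Screwdriver, 150 mm long, lying by on the bench. Not part of the job.
- basket0_grip (a point): Centre of the black grip block (22 x by 14 y by 36 mm high) on top of a steel parts basket; None if absent. Basket: square open box 60 x 60 x 38 mm, 0.14 kg, with a rigid bail (in its y) to 82 mm; block centre 102 mm above the underside. Hangs on any hook, hook along the basket's x, coming from +x: to free it lift 20 mm or more, then draw out along its -x 40 mm or more.
- basket1_grip (a point): Centre of the black grip block (22 x by 14 y by 36 mm high) on top of a steel parts basket; None if absent. Basket: square open box 60 x 60 x 38 mm, 0.14 kg, with a rigid bail (in its y) to 82 mm; block centre 102 mm above the underside. Hangs on any hook, hook along the basket's x, coming from +x: to free it lift 20 mm or more, then draw out along its -x 40 mm or more.
- basket2_grip (a point): Centre of the black grip block (22 x by 14 y by 36 mm high) on top of a steel parts basket; None if absent. Basket: square open box 60 x 60 x 38 mm, 0.14 kg, with a rigid bail (in its y) to 82 mm; block centre 102 mm above the underside. Hangs on any hook, hook along the basket's x, coming from +x: to free it lift 20 mm or more, then draw out along its -x 40 mm or more.
- basket3_grip (a point): Centre of the black grip block (22 x by 14 y by 36 mm high) on top of a steel parts basket; None if absent. Basket: square open box 60 x 60 x 38 mm, 0.14 kg, with a rigid bail (in its y) to 82 mm; block centre 102 mm above the underside. Hangs on any hook, hook along the basket's x, coming from +x: to free it lift 20 mm or more, then draw out along its -x 40 mm or more.
Mind the look-alikes: they are no part of the job. What is shaped like the part that bears basket0_grip but orange is not meant. Leave any blue look-alike of the part that bears basket3_grip alone.

How it is judged:
On the way, in this order (a step that is already met when the one before it is completed fails the run):
1. the safety cover is lifted open (value of joint cover above 1.2 rad), for 0.2 s.
2. the heater toggle is flipped to off with the cover open (value of joint heater below -0.32 rad and value of joint cover above 1 rad), for 0.2 s.
3. the cover is closed again over the switched-off heater toggle (value of joint cover below 0.08 rad and value of joint heater below -0.32 rad), for 0.2 s.
4. the fan toggle stands at its centre off position (all of step 3 and value of joint fan between -0.1 and 0.1 rad), for 0.3 s.
At the end, for the whole second after the job is handed in: Cover closed (below 0.08 rad), heater toggle off (below -0.32 rad), fan toggle within 0.1 rad of centre, and every basket present standing on the tray's floor inside its walls (centre within 75 mm of the tray's centre along each side), upright within 0.1 rad, released and at rest (all of step 4 and x of basket0_grip in the frame of tray between -0.075 and 0.075 m and y of basket0_grip in the frame of tray between -0.075 and 0.075 m and z of basket0_grip in the frame of tray between 0.098 and 0.112 m and angle between each of basket0_grip, basket1_grip, basket2_grip, basket3_grip's own z axis and vertical below 0.1 rad and linear speed of each of basket0, basket1, basket2, basket3, tray below 0.03 m/s and x of basket1_grip in the frame of tray between -0.075 and 0.075 m and y of basket1_grip in the frame of tray between -0.075 and 0.075 m and z of basket1_grip in the frame of tray between 0.098 and 0.112 m and x of basket2_grip in the frame of tray between -0.075 and 0.075 m and y of basket2_grip in the frame of tray between -0.075 and 0.075 m and z of basket2_grip in the frame of tray between 0.098 and 0.112 m and x of basket3_grip in the frame of tray between -0.075 and 0.075 m and y of basket3_grip in the frame of tray between -0.075 and 0.075 m and z of basket3_grip in the frame of tray between 0.098 and 0.112 m); the robot touches nothing.
It fails at once if a basket is taken down while the heater or the fan is still on (distance of any of basket0_grip, basket1_grip, basket2_grip, basket3_grip from where it was at the start of the episode above 0.06 m and (value of joint heater above -0.25 rad or value of joint fan above 0.2 rad or value of joint fan below -0.2 rad)).
It fails at once if a basket is dropped instead of set down ((linear speed of basket0 above 0.9 m/s and height (world z) of basket0_grip below 0.13 m) or (linear speed of basket1 above 0.9 m/s and height (world z) of basket1_grip below 0.13 m) or (linear speed of basket2 above 0.9 m/s and height (world z) of basket2_grip below 0.13 m) or (linear speed of basket3 above 0.9 m/s and height (world z) of basket3_grip below 0.13 m)).
It fails at once if the bottle, jar or screwdriver is pushed away (distance of any of solvent, pastejar, driver from where it was at the start of the episode above 0.04 m).
Of basket0, basket1, basket2, basket3 only 2 to 4 are there at a start; the rules pass over those that are not, and their reading is None.
At some moment in a run one of tray may be knocked a few centimetres aside while the robot is not near it.
It also fails if it takes over 210 s, if anything falls off the work surface, if the arm or the gripper's body presses on something with over 40 N, if the wrist force passes 120 N, or if a joint passes its speed limit or range.

## Working session

There is one attempt and no reset: what is moved stays moved. The work goes in short steps, Python scripts to look and compute and a tool call to move; the robot and the scene stay as the last step left them, time stands still between calls to the robot, and variables do not carry over. Pictures are saved under pics/ and viewed, at most 14 in all, crops included, and the job is handed in when it is done.

Besides the shell and the picture viewer there is one more tool, called after "Call:" by a JSON object that holds its "op" and its "data". play_rows: Moves the arm, as the interface text tells. Its arguments: {"type":"object","properties":{"rows":{"type":"array","items":{"type":"array"}},"grip_force":{"type":"number"}},"required":["rows"]}

```bash
mkdir -p pics; ls; cat > h.py <<'E'
from station import *
import numpy as np, cv2
from scipy.spatial.transform import Rotation as R
def rot(a):
    a=np.array(a,float)
    return a if a.shape==(3,3) else R.from_quat(a).as_matrix()
def cloud(n):
    c=get_calibration(n); im,d=snapshot(n)
    h,w=d.shape; f=h/2/np.tan(np.radians(c['vfov'])/2)
    u,v=np.meshgrid(np.arange(w),np.arange(h))
    P=np.stack([(u-c['cx'])/f*d,(v-c['cy'])/f*d,d],-1)@rot(c['attitude']).T+np.array(c['xyz'])
    P[d<=0]=np.nan
    return im,d,P
def save(n,im): cv2.imwrite('pics/%s.png'%n,cv2.cvtColor(im,cv2.COLOR_RGB2BGR))
E
python3 - <<'E'
from h import *
s=sense();print({k:np.round(v,3).tolist() for k,v in s.items()})
for n in('scene','top'):
    c=get_calibration(n);print(n,c)
    im,d,P=cloud(n);save(n,im);np.savez('/tmp/%s.npz'%n,im=im,d=d,P=P)
print(get_calibration('wrist'))
E
```

```text
pics
{'t': 0.0, 'q': [0.937, 0.528, 1.434, -0.0, 1.181, -0.178], 'qd': [-0.0, -0.002, 0.003, 0.001, 0.0, -0.0], 'tau': [-0.001, -44.235, -17.802, -0.0, 0.008, -0.0], 'tcp_pos': [0.275, 0.561, 0.238], 'tool_rot': [0.226, 0.974, -0.001, -0.0], 'force': [0.302, 0.061, 0.423], 'ft_torque': [0.011, -0.008, -0.0], 'gripper_force': 0.0, 'finger_gap': 1.0}
scene {'vfov': 54.442620357915736, 'cx': 257.6862323054222, 'cy': 193.67380384093482, 'xyz': array([1.2744706 , 0.22439879, 0.91048846]), 'attitude': array([ 0.55044255,  0.74618627, -0.30681411, -0.21467218])}
top {'vfov': 56.998377197234156, 'cx': 248.92767283356324, 'cy': 188.66692490669007, 'xyz': array([ 0.36645578, -0.00233125,  1.20487218]), 'attitude': array([ 0.7107499 , -0.69885078,  0.06209894, -0.05085166])}
{'vfov': 66.87283838134832, 'cx': 253.59993193987444, 'cy': 190.92182866967772, 'xyz': array([0.19959472, 0.59660035, 0.37251029]), 'attitude': array([0.8372095 , 0.52175355, 0.08578275, 0.13962382])}
```

View pics/scene.png

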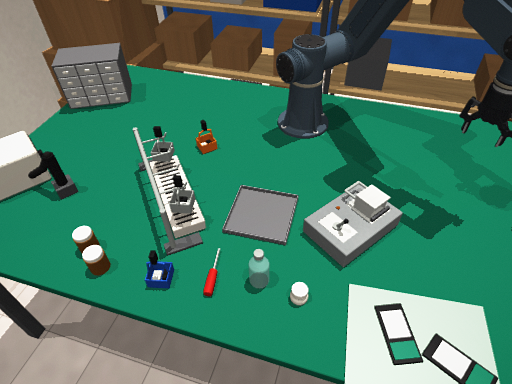

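View pics/top.png

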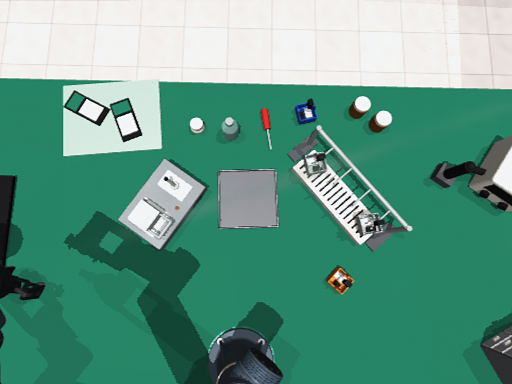

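Top view: console at (163,203), tray (248,198), two baskets hanging on the rack at (315,162) and (368,222). The orange (340,280) and blue (306,113) baskets are the look-alikes; the bottle, jar and driver stand near (230,127), (197,126) and (267,128).

```bash
python3 - <<'E'
from h import *
for n in('top','scene'):
    Z=np.load('/tmp/%s.npz'%n);im,P=Z['im'],Z['P']
    z=P[...,2]
    x,y=P[...,0],P[...,1]
    def rect(m,l):
        m=m.astype(np.uint8)
        k,lab,st,_=cv2.connectedComponentsWithStats(m)
        if k<2:print(l,'none');return
        i=1+np.argmax(st[1:,4]);q=np.c_[x[lab==i],y[lab==i]].astype(np.float32)
        c,s,a=cv2.minAreaRect(q);print(n,l,np.round(c,4),np.round(s,4),round(a,1),len(q),'zmed',np.nanmedian(z[lab==i]).round(4))
    inb=(x>.2)&(x<.85)
    rect((abs(z-.06)<.006)&inb&(y>.1)&(y<.5),'console top')
    rect((z>.10)&(z<.125)&inb&(y>.1)&(y<.45),'cover top')
    hsv=cv2.cvtColor(im,cv2.COLOR_RGB2HSV)
    grey=(hsv[...,1]<60)
    rect(grey&(z<.025)&(z>-.01)&inb&(y>-.15)&(y<.12)&(x>.3),'tray')
    dark=(hsv[...,2]<75)
    m=dark&(z>.15)&(z<.225)&inb&(y<-.05)&(y>-.6)
    k,lab,st,_=cv2.connectedComponentsWithStats(m.astype(np.uint8))
    for i in range(1,k):
        if st[i,4]>=8:
            q=P[lab==i];print('block',st[i],np.round(np.median(q,0),4),'zmax',q[:,2].max().round(4))
    m=dark&(z>.085)&(z<.14)&inb&(y>.1)&(y<.45)
    k,lab,st,_=cv2.connectedComponentsWithStats(m.astype(np.uint8))
    for i in range(1,k):
        if st[i,4]>=4: q=P[lab==i];print('ball?',st[i],np.round(np.median(q,0),4),'zmax',q[:,2].max().round(4))
    rect((abs(z-.04)<.006)&inb&(y<-.05)&(hsv[...,2]>150),'outlet')
    rect((abs(z-.16)<.015)&inb&(y<-.05)&~dark,'rail')
    rect((abs(z-.13)<.02)&inb&(y<.1)&(y>-.1),'bottle')
E
python3 - <<'E'
import cv2
a=cv2.imread('pics/top.png');b=cv2.imread('pics/scene.png')
A=cv2.resize(a[150:260,110:220],None,fx=5,fy=5,interpolation=2)[:,:400*2]
B=cv2.resize(a[120:255,285:420],None,fx=4,fy=4,interpolation=2)
cv2.imwrite('pics/c1.png',cv2.hconcat([cv2.resize(A,(400,400)),cv2.resize(B,(400,400))]))
E
```

```text
top console top [0.5004 0.265 ] [0.1708 0.2499] 55.6 2996 zmed 0.0603
top cover top [0.4567 0.3072] [0.0714 0.07  ] 55.7 544 zmed 0.1119
top tray [ 0.5267 -0.0167] [0.2003 0.2026] 2.9 3439 zmed 0.0045
block [316 153  10   9  56] [ 0.627  -0.2255  0.2021] zmax 0.2071
block [374 220  11   8  53] [ 0.4389 -0.3878  0.2035] zmax 0.2086
ball? [164 177   4   4  11] [0.571  0.2431 0.1114] zmax 0.1172
top outlet [ 0.5359 -0.3114] [0.339  0.1004] 41.0 1697 zmed 0.0403
top rail [ 0.5499 -0.3264] [0.4142 0.0988] 40.8 828 zmed 0.1655
top bottle [0.7577 0.0502] [0.0268 0.0225] 0.8 62 zmed 0.1292
scene console top [0.5017 0.2615] [0.1723 0.2518] 55.9 2808 zmed 0.061
scene cover top [0.4562 0.3038] [0.0706 0.0739] 56.7 484 zmed 0.1125
scene tray [ 0.5267 -0.0164] [0.2037 0.1987] 2.5 3146 zmed 0.0056
block [153 126   9  12  82] [ 0.4444 -0.3902  0.1932] zmax 0.2084
block [172 175  11  13  92] [ 0.6345 -0.2264  0.1919] zmax 0.2074
ball? [341 219   7   6  20] [0.5738 0.2411 0.1113] zmax 0.1182
scene outlet [ 0.6023 -0.2559] [0.1647 0.0999] 40.9 488 zmed 0.0412
scene rail [ 0.5482 -0.3311] [0.4205 0.0971] 40.9 715 zmed 0.1658
scene bottle [0.7587 0.048 ] [0.0248 0.0249] 36.0 106 zmed 0.13
```

View pics/c1.png

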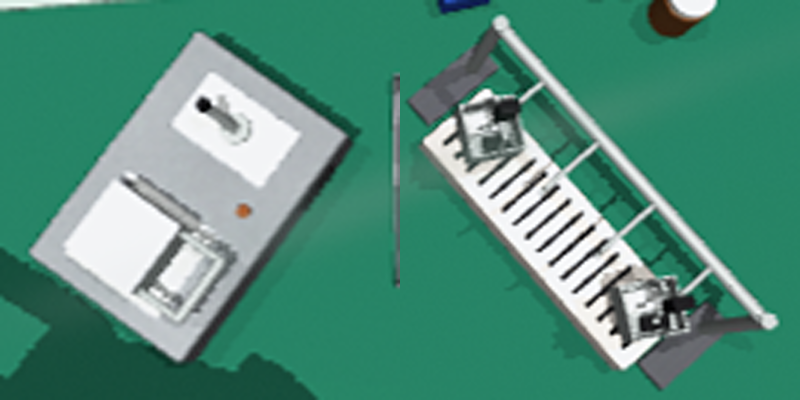

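Call:
{"op": "play_rows", "data": {"rows": [[[0,0,4.1],[0,0,0],0.6],[[0,0,4.1],[0,0,0],0.6],[[0,0,0],[-29.4,-18.5,0],0.6],[[0,0,0],[-29.4,-18.5,0],0.6],[[0,0,0],[-29.4,-18.5,0],0.6],[[0,0,0],[-29.4,-18.5,0],0.6],[[0,0,0],[-29.4,-18.5,0],0.6],[[0,0,0],[-29.4,-18.5,0],0.6],[[0,0,0],[-29.4,-18.5,0],0.6],[[0,0,0],[-29.4,-18.5,0],0.6],[[0,0,0],[-29.4,-18.5,0],0.6],[[0,0,0],[-29.4,-18.5,0],0.6]], "grip_force": 40}}

```text
t: 1.1
tcp_pos: [0.4137, 0.241, 0.2391]
tool_rot: [0.295, 0.956, -0.0, -0.0]
force: [1.1, 1.2, 0.2]
finger_gap: 0.399
gripper_force: 0.0
```

```bash
cat >> h.py <<'E'
def tofr(target,yaw):
    """print turn (deg about tool z) and shift (mm, in the tool frame after the turn) to a target with tool y at yaw deg"""
    s=sense();M=R.from_quat(s['tool_rot']).as_matrix()
    cy=np.degrees(np.arctan2(M[1,1],M[0,1])); t=(cy-yaw+90)%180-90
    a=np.radians(cy-t); N=np.array([[-np.sin(a),np.cos(a),0],[np.cos(a),np.sin(a),0],[0,0,-1]])
    print('tcp',np.round(s['tcp_pos'],4),'yaw',round(cy,2),'tilt',np.degrees(np.arccos(-M[2,2])).round(2),'gap',round(s['finger_gap'],3),'F',np.round(s['force'],1),'gf',s['gripper_force'],'t',s['t'])
    print('turn z',t.round(2),'shift',np.round(1000*N@(np.array(target)-s['tcp_pos']),1))
C0=np.array([.501,.2635]);CY=55.7
def box(x,y,z):
    a=np.radians(CY);return np.array([C0[0]+x*np.cos(a)-y*np.sin(a),C0[1]+x*np.sin(a)+y*np.cos(a),z])
E
python3 - <<'E'
from h import *
tofr(box(-.067,.06,.081),CY)
im,d,P=cloud('wrist');save('w1',im);np.savez('/tmp/w1.npz',im=im,P=P)
a=np.radians(CY)
dx=P[...,0]-C0[0];dy=P[...,1]-C0[1];X=dx*np.cos(a)+dy*np.sin(a);Y=-dx*np.sin(a)+dy*np.cos(a);z=P[...,2]
m=(abs(z-.095)<.008)&(X<-.055)&(X>-.085)&(abs(Y-.06)<.02);print('bar',m.sum(),np.nanmedian(X[m]),np.nanmax(z[m]),np.nanmin(X[m]),np.nanmax(X[m]))
m=(abs(z-.112)<.004)&(X>-.06)&(X<.08)&(abs(Y-.06)<.06);print('cover',m.sum(),np.percentile(X[m],[1,50,99]),np.percentile(Y[m],[1,50,99]))
m=(abs(z-.06)<.005)&(abs(X)<.1)&(abs(Y)<.14);print('top',m.sum(),np.percentile(X[m],[0.5,50,99.5]),np.percentile(Y[m],[.5,50,99.5]),np.median(z[m]))
E
```

```text
tcp [0.4137 0.241  0.2391] yaw 55.7 tilt 0.03 gap 0.399 F [1.1 1.2 0.2] gf 0.0 t 1.1
turn z -0.0 shift [  0.5   0.8 158.1]
bar 382 -0.06810387133394621 0.09770074243986188 -0.07269563516835395 -0.06345847542128581
cover 5366 [-0.02589563  0.00852804  0.04308139] [0.02718861 0.06395335 0.09637841]
top 17646 [-0.0854514  -0.02405904  0.08191456] [-0.11848588  0.00561891  0.12617232] 0.059211856306200183
```

View pics/w1.png

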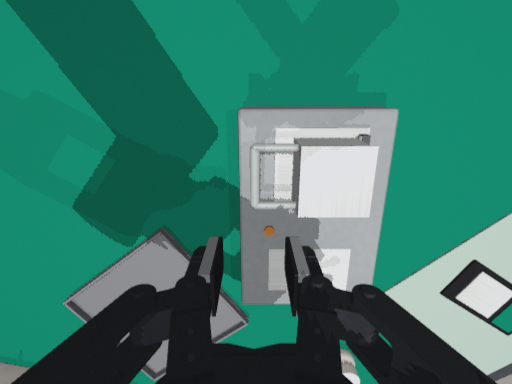

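The wrist view shows the pull bar (258,175) and cover (338,180) where expected, within about 1–2 mm. I'll descend and pinch the bar.

Call:
{"op": "play_rows", "data": {"rows": [[[0,0,0],[0.5,0,30],0.6],[[0,0,0],[0.5,0,30],0.6],[[0,0,0],[0,0,30],0.6],[[0,0,0],[0,0,25],0.6],[[0,0,0],[0,0,23],0.6],[[0,0,0],[0,0,20],0.6],[[0,0,0],[0,0,0],0.6],[[0,0,0],[0,0,0],0.95],[[0,0,0],[0,0,0],0.95],[[0,0,0],[0,0,0],0.95],[[0,0,0],[0,0,0],0.95],[[0,0,0],[0,0,0],0.95]], "grip_force": 30}}

```text
t: 2.15
tcp_pos: [0.4127, 0.2429, 0.0823]
tool_rot: [0.295, 0.956, -0.0, 0.0]
force: [-1.9, -2.9, 1.0]
finger_gap: 0.103
gripper_force: 29.4
```

```bash
python3 - <<'E'
from h import *
tofr(box(-.067,.06,.081),CY)
p=np.array([-.067,.092]);r=np.hypot(112,24);a0=np.arctan2(24,-112)
pr=None
for th in np.linspace(0,1.74,13):
    q=np.array([r*np.cos(a0-th),r*np.sin(a0-th)])
    if pr is not None: print(round(th,3),np.round([q[0]-pr[0],-(q[1]-pr[1])],1))
    pr=q
E
```

```text
tcp [0.4127 0.2429 0.0823] yaw 55.71 tilt 0.04 gap 0.103 F [-1.9 -2.9  1. ] gf 29.360345900058746 t 2.15
turn z 0.01 shift [-1.3 -0.2  1.3]
0.145 [  4.6 -15.9]
0.29 [  6.9 -15.1]
0.435 [  9.  -13.9]
0.58 [ 10.9 -12.5]
0.725 [ 12.6 -10.8]
0.87 [14.  -8.8]
1.015 [15.2 -6.7]
1.16 [16.  -4.5]
1.305 [16.5 -2.1]
1.45 [16.6  0.3]
1.595 [16.4  2.7]
1.74 [15.8  5. ]
```

Call:
{"op": "play_rows", "data": {"rows": [[[0,0,0],[0,4.6,-15.9],0.95],[[0,0,0],[0,6.9,-15.1],0.95],[[0,0,0],[0,9,-13.9],0.95],[[0,0,0],[0,10.9,-12.5],0.95],[[0,0,0],[0,12.6,-10.8],0.95],[[0,0,0],[0,14,-8.8],0.95],[[0,0,0],[0,15.2,-6.7],0.95],[[0,0,0],[0,16,-4.5],0.95],[[0,0,0],[0,16.5,-2.1],0.95],[[0,0,0],[0,16.6,0.3],0.95],[[0,0,0],[0,16.4,2.7],0.95],[[0,0,0],[0,15.8,5],0.95]]}}

```text
t: 3.15
tcp_pos: [0.5006, 0.3723, 0.1657]
tool_rot: [0.295, 0.955, 0.001, 0.001]
force: [-1.4, -0.4, 3.2]
finger_gap: 0.101
gripper_force: 30.1
```

```bash
python3 - <<'E'
from h import *
im,d,P=cloud('scene');save('s2',im[150:270,280:430].repeat(4,0).repeat(4,1))
tofr(box(.045+.1145*np.cos(2.9306-1.74),.06,.068+.1145*np.sin(2.9306-1.74)-.011),CY)
E
```

```text
tcp [0.5023 0.3748 0.1646] yaw 55.69 tilt 0.4 gap 0.104 F [1.4 5.7 5.4] gf 30.184082686901093 t 3.2
turn z -0.01 shift [-1.6 -5.2  1.3]
```

View pics/s2.png

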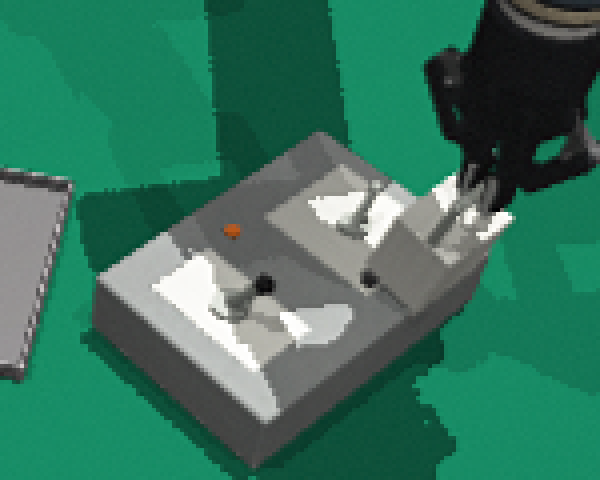

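The cover is open: the heater toggle is visible at (360,215), and the gripper holds the bar at (465,200). I'll release it and go to the left of the toggle with the fingers shut.

Call:
{"op": "play_rows", "data": {"rows": [[[0,0,0],[0,0,0],0.6],[[0,0,0],[0,0,0],0.6],[[0,0,0],[0,0,0],0.6],[[0,0,0],[0,0,-20],0.6],[[0,0,0],[0,0,-30],0.6],[[0,0,0],[9.4,-23,0],0.8],[[0,0,0],[9.5,-23,0],1],[[0,0,0],[9.5,-23,0],1],[[0,0,0],[10,-23,0],1],[[0,0,0],[0,0,30],1],[[0,0,0],[0,0,30],1],[[0,0,0],[0,0,20],1]]}}

```text
t: 4.2
tcp_pos: [0.4149, 0.3152, 0.1328]
tool_rot: [0.295, 0.955, -0.0, -0.0]
force: [-0.3, 0.1, -1.3]
finger_gap: 0.003
gripper_force: 0.0
```

```bash
python3 - <<'E'
from h import *
tofr(box(0,.1,.096),CY)
im,d,P=cloud('scene')
a=np.radians(CY)
dx=P[...,0]-C0[0];dy=P[...,1]-C0[1];X=dx*np.cos(a)+dy*np.sin(a);Y=-dx*np.sin(a)+dy*np.cos(a);z=P[...,2]
m=(z>.078)&(z<.12)&(X>-.03)&(X<.03)&(Y>.04)&(Y<.09);print(m.sum(),[np.round(np.c_[X,Y,z][0:0],3)]);q=np.c_[X[m],Y[m],z[m]];q=q[np.argsort(-q[:,2])];print(np.round(q[:14],3))
save('s3',im[150:270,280:430].repeat(4,0).repeat(4,1))
E
```

```text
tcp [0.4149 0.3152 0.1328] yaw 55.64 tilt 0.06 gap 0.003 F [-0.3  0.1 -1.3] gf 0.0 t 4.2
turn z -0.06 shift [-0.3  5.8 36.8]
23 [array([], shape=(0, 1536), dtype=float64)]
[[0.003 0.072 0.103]
 [0.004 0.075 0.102]
 [0.006 0.073 0.101]
 [0.004 0.071 0.101]
 [0.006 0.069 0.099]
 [0.003 0.068 0.097]
 [0.007 0.073 0.097]
 [0.    0.072 0.097]
 [0.005 0.068 0.094]
 [0.006 0.07  0.094]
 [0.008 0.069 0.091]
 [0.001 0.068 0.091]
 [0.003 0.066 0.09 ]
 [0.005 0.065 0.088]]
```

View pics/s3.png

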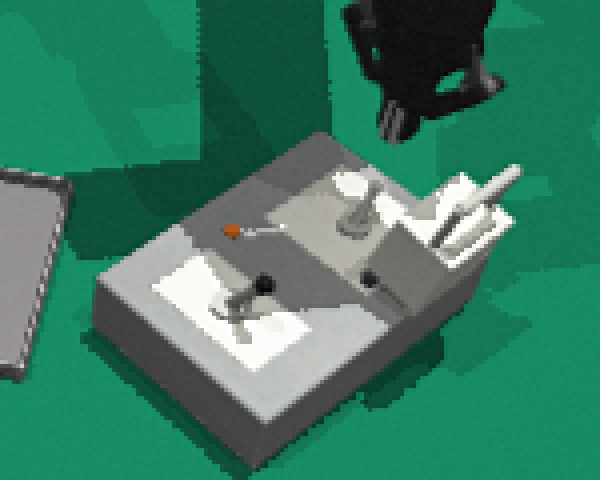

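The cover stays open, and the toggle ball (372,187) leans left as expected. I'll descend and push it right.

Call:
{"op": "play_rows", "data": {"rows": [[[0,0,0],[0,3,20],1],[[0,0,0],[0,0,17],1],[[0,0,0],[-6,0,0],1],[[0,0,0],[-6,0,0],1],[[0,0,0],[-6,0,0],1],[[0,0,0],[-6,0,0],1],[[0,0,0],[-6,0,0],1],[[0,0,0],[-5,0,0],1],[[0,0,0],[-2,0,0],1],[[0,0,0],[0,0,0],1],[[0,0,0],[0,0,0],1]]}}

```text
t: 5.17
tcp_pos: [0.4489, 0.2982, 0.0969]
tool_rot: [0.295, 0.955, 0.0, 0.0]
force: [-0.7, 1.5, 1.7]
finger_gap: 0.002
gripper_force: 1.2
```

```bash
python3 - <<'E'
from h import *
tofr(box(0,.063,.096),CY)
E
```

```text
tcp [0.4489 0.2982 0.0969] yaw 55.68 tilt 0.06 gap 0.002 F [-0.7  1.5  1.7] gf 1.1764086733501244 t 5.1667
turn z -0.02 shift [0.4 0.7 0.9]
```

Call:
{"op": "play_rows", "data": {"rows": [[[0,0,0],[-1.5,0,0],1],[[0,0,0],[-1,0,0],1],[[0,0,0],[0,0,0],1],[[0,0,0],[8,0,0],1],[[0,0,0],[0,0,-30],1],[[0,0,0],[0,0,-30],1],[[0,0,0],[0,0,-25],0.6],[[0,0,0],[0,0,-25],0.6],[[0,0,0],[0,0,0],0.6]]}}

```text
t: 5.92
tcp_pos: [0.4472, 0.3024, 0.2114]
tool_rot: [0.295, 0.956, 0.003, 0.005]
force: [0.9, -0.4, -0.0]
finger_gap: 0.398
gripper_force: 0.0
```

```bash
python3 - <<'E'
from h import *
tofr([.5018,.3742,.1646],CY)
im,d,P=cloud('scene')
a=np.radians(CY)
dx=P[...,0]-C0[0];dy=P[...,1]-C0[1];X=dx*np.cos(a)+dy*np.sin(a);Y=-dx*np.sin(a)+dy*np.cos(a);z=P[...,2]
m=(z>.078)&(z<.12)&(X>-.03)&(X<.03)&(Y>.03)&(Y<.09);q=np.c_[X[m],Y[m],z[m]];q=q[np.argsort(-q[:,2])];print(np.round(q[:12],3))
m=(z>.155)&(z<.185)&(X>.06)&(X<.13)&(Y>.04)&(Y<.08);q=np.c_[X[m],Y[m],z[m]];print('bar',len(q),np.median(q,0),q.max(0),q.min(0))
tofr(box(.0927,.0616,.1646),CY)
E
```

```text
tcp [0.4472 0.3024 0.2114] yaw 55.74 tilt 0.64 gap 0.398 F [ 0.9 -0.4 -0. ] gf 0.0 t 5.9167
turn z 0.04 shift [-4.6 90.1 46.8]
[[0.003 0.041 0.102]
 [0.006 0.041 0.101]
 [0.005 0.048 0.099]
 [0.003 0.046 0.099]
 [0.007 0.046 0.098]
 [0.009 0.043 0.098]
 [0.003 0.042 0.098]
 [0.006 0.044 0.094]
 [0.004 0.042 0.094]
 [0.008 0.047 0.09 ]
 [0.006 0.046 0.088]
 [0.001 0.048 0.083]]
bar 45 [0.09221652 0.05789812 0.17691969] [0.09651058 0.07948763 0.1806474 ] [0.08614519 0.04023991 0.17290828]
tcp [0.446  0.3019 0.2092] yaw 55.73 tilt 0.43 gap 0.398 F [ 0.3 -0.1  0.6] gf 0.0 t 5.9667
turn z 0.03 shift [-5.4 92.  44.6]
```

The toggle is flipped: its ball is at box y ≈ 44 mm. I'll re-pinch the bar now.

Call:
{"op": "play_rows", "data": {"rows": [[[0,0,0],[-1.5,30,0],0.6],[[0,0,0],[-1.5,30,0],0.6],[[0,0,0],[-1.5,30,0],0.6],[[0,0,0],[0,0,0],0.6],[[0,0,0],[0,0,25],0.6],[[0,0,0],[0,0,20],0.6],[[0,0,0],[0,0,0],0.6],[[0,0,0],[0,0,0],0.95],[[0,0,0],[0,0,0],0.95],[[0,0,0],[0,0,0],0.95],[[0,0,0],[0,0,0],0.95],[[0,0,0],[0,0,0],0.95]]}}

```text
t: 6.97
tcp_pos: [0.4984, 0.3728, 0.162]
tool_rot: [0.295, 0.956, -0.0, 0.0]
force: [0.0, -0.4, -2.8]
finger_gap: 0.101
gripper_force: 29.2
```

```bash
python3 - <<'E'
from h import *
tofr(box(-.067,.06,.081),CY)
r=114.5;a0=2.9306;pr=None
for th in np.linspace(1.78,0,13):
    q=np.array([r*np.cos(a0-th),r*np.sin(a0-th)])
    if pr is not None: print(round(th,3),np.round([q[0]-pr[0],-(q[1]-pr[1])],1))
    pr=q
E
```

```text
tcp [0.4984 0.3728 0.162 ] yaw 55.69 tilt 0.02 gap 0.101 F [ 0.  -0.4 -2.8] gf 29.183401465415955 t 6.9667
turn z -0.01 shift [  -3.7 -155.8   81. ]
1.632 [-16.   -5.8]
1.483 [-16.6  -3.3]
1.335 [-16.9  -0.8]
1.187 [-16.9   1.7]
1.038 [-16.5   4.2]
0.89 [-15.7   6.5]
0.742 [-14.5   8.8]
0.593 [-13.1  10.8]
0.445 [-11.3  12.6]
0.297 [-9.3 14.2]
0.148 [-7.1 15.4]
0.0 [-4.8 16.3]
```

Call:
{"op": "play_rows", "data": {"rows": [[[0,0,0],[0,-15,-5],0.95],[[0,0,0],[0,-16.5,-3.3],0.95],[[0,0,0],[0,-16.9,-0.8],0.95],[[0,0,0],[0,-16.9,1.7],0.95],[[0,0,0],[0,-16.3,4.2],0.95],[[0,0,0],[0,-15.4,6.5],0.95],[[0,0,0],[0,-14.3,8.8],0.95],[[0,0,0],[0,-12.9,10.8],0.95],[[0,0,0],[0,-11.1,12.6],0.95],[[0,0,0],[0,-9.2,14.3],0.95],[[0,0,0],[0,-7,15.5],0.95],[[0,0,0],[0,-4.5,17],0.95]]}}

```text
t: 7.97
tcp_pos: [0.4114, 0.2438, 0.0804]
tool_rot: [0.295, 0.956, 0.001, 0.002]
force: [-0.7, -1.9, 2.1]
finger_gap: 0.1
gripper_force: 31.3
```

Call:
{"op": "play_rows", "data": {"rows": [[[0,0,0],[0,0,0],0.95],[[0,0,0],[0,0,1],0.95],[[0,0,0],[0,0,0],0.95]]}}

```text
t: 8.22
tcp_pos: [0.4112, 0.2438, 0.0792]
tool_rot: [0.295, 0.956, 0.0, 0.001]
force: [-1.2, -3.9, 2.9]
finger_gap: 0.104
gripper_force: 31.8
```

```bash
python3 - <<'E'
from h import *
tofr(box(-.067,.06,.081),CY)
im,d,P=cloud('scene');z=P[...,2]
a=np.radians(CY)
dx=P[...,0]-C0[0];dy=P[...,1]-C0[1];X=dx*np.cos(a)+dy*np.sin(a);Y=-dx*np.sin(a)+dy*np.cos(a)
m=(z>.1)&(z<.13)&(X>-.035)&(X<.045)&(Y>.03)&(Y<.09)
A=np.c_[X[m],Y[m],np.ones(m.sum())];print(m.sum(),np.linalg.lstsq(A,z[m],rcond=None)[0])
E
```

```text
tcp [0.4112 0.2438 0.0792] yaw 55.72 tilt 0.08 gap 0.104 F [-1.2 -3.9  2.9] gf 31.816551089286804 t 8.2167
turn z 0.02 shift [-3.1 -0.1 -1.8]
372 [-0.01626331 -0.00484868  0.11345037]
```

Call:
{"op": "play_rows", "data": {"rows": [[[0,0,0],[0,0,1.5],0.95],[[0,0,0],[0,0,1],0.95],[[0,0,0],[0,0,0],0.6],[[0,0,0],[0,0,0],0.6],[[0,0,0],[0,0,0],0.6],[[0,0,0],[0,0,-30],0.6],[[0,0,0],[0,0,-30],0.3],[[0,0,0],[0,0,-30],0],[[0,0,0],[-34,17,-20],0],[[0,0,0],[-33,17,0],0],[[0,0,0],[-33,17,0],0],[[0,0,0],[-33,16,0],0]]}}

```text
t: 9.27
tcp_pos: [0.5589, 0.225, 0.186]
tool_rot: [0.295, 0.956, 0.001, 0.001]
force: [-0.7, 0.6, 0.0]
finger_gap: 1.003
gripper_force: 0.0
```

```bash
python3 - <<'E'
from h import *
tofr(box(0,-.07,.103),CY)
a=np.radians(CY)
for n in('scene','top'):
  im,d,P=cloud(n);z=P[...,2]
  dx=P[...,0]-C0[0];dy=P[...,1]-C0[1];X=dx*np.cos(a)+dy*np.sin(a);Y=-dx*np.sin(a)+dy*np.cos(a)
  m=(z>.1)&(z<.13)&(X>-.035)&(X<.045)&(Y>.03)&(Y<.09)
  A=np.c_[X[m],Y[m],np.ones(m.sum())];print(m.sum(),np.linalg.lstsq(A,z[m],rcond=None)[0])
  if n=='scene':
    m=(z>.09)&(z<.125)&(abs(X)<.05)&(Y<-.04)&(Y>-.1);q=np.c_[X[m],Y[m],z[m]];print('fan',len(q),np.median(q,0));save('s4',im[150:270,280:430].repeat(4,0).repeat(4,1))
E
```

```text
tcp [0.5589 0.225  0.186 ] yaw 55.71 tilt 0.12 gap 1.003 F [-0.7  0.6  0. ] gf 0.0 t 9.2667
turn z 0.01 shift [-0.4 -0.8 83. ]
213 [-0.00028815  0.00285694  0.11247861]
fan 31 [ 0.02254816 -0.07376182  0.11141574]
0 [0. 0. 0.]
```

View pics/s4.png

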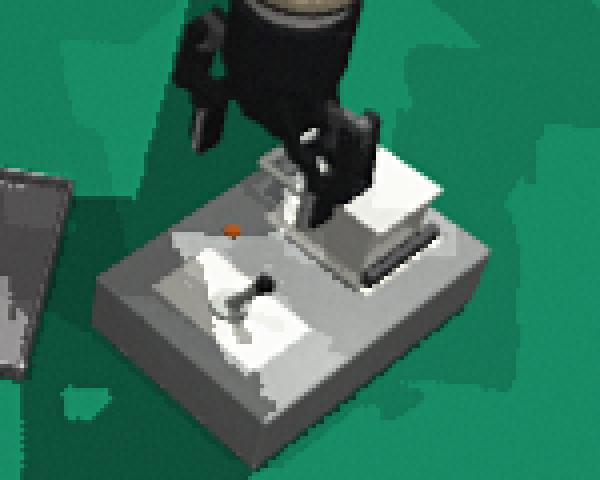

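The cover is closed and flat (slope ~0). The fan ball is at (265,284), still leaning to blow. I'll straddle it and close centred on x = 0.

Call:
{"op": "play_rows", "data": {"rows": [[[0,0,0],[0,-1.3,30],0],[[0,0,0],[0,0,30],0],[[0,0,0],[0,0,22],0],[[0,0,0],[0,0,0],0.2],[[0,0,0],[0,0,0],0.4],[[0,0,0],[0,0,0],0.55],[[0,0,0],[0,0,0],0.65],[[0,0,0],[0,0,0],0.75],[[0,0,0],[0,0,0],0.85],[[0,0,0],[0,0,0],0.9],[[0,0,0],[0,0,0],0.9],[[0,0,0],[0,0,0],0.9]], "grip_force": 20}}

```text
t: 10.37
tcp_pos: [0.5574, 0.2238, 0.1049]
tool_rot: [0.295, 0.955, 0.001, 0.001]
force: [0.4, 1.7, 6.5]
finger_gap: 0.139
gripper_force: 19.4
```

```bash
python3 - <<'E'
from h import *
tofr(box(0,-.07,.103),CY)
E
```

```text
tcp [0.5574 0.2238 0.1049] yaw 55.69 tilt 0.18 gap 0.139 F [0.4 1.7 6.5] gf 19.449712336063385 t 10.3667
turn z -0.01 shift [-1.1  1.   1.9]
```

Call:
{"op": "play_rows", "data": {"rows": [[[0,0,0],[0,0,0],0.6],[[0,0,0],[0,0,0],0.5],[[0,0,0],[0,0,0],0.5],[[0,0,0],[0,0,-30],0.5],[[0,0,0],[0,0,-30],0.5],[[0,0,0],[0,0,-35],0.5],[[0,0,0],[0,0,-35],0.5],[[0,0,0],[0,-35,-10],0.5],[[0,0,0],[0,-35,0],0.5],[[0,0,0],[0,-35,0],0.5]]}}

```text
t: 11.2
tcp_pos: [0.4965, 0.1362, 0.2441]
tool_rot: [0.294, 0.956, 0.0, 0.001]
force: [-0.4, -0.7, -0.6]
finger_gap: 0.5
gripper_force: 0.0
```

```bash
python3 - <<'E'
from h import *
a=np.radians(CY)
for n in('scene','top','wrist'):
  im,d,P=cloud(n);z=P[...,2]
  dx=P[...,0]-C0[0];dy=P[...,1]-C0[1];X=dx*np.cos(a)+dy*np.sin(a);Y=-dx*np.sin(a)+dy*np.cos(a)
  for lo,hi in((.069,.078),(.08,.09),(.09,.1),(.105,.125)):
    m=(z>lo)&(z<hi)&(abs(X)<.05)&(Y<-.04)&(Y>-.1);q=np.c_[X[m],Y[m],z[m]];print(n,lo,len(q),np.round(np.median(q,0),4) if len(q) else '')
# tray and blocks again
im,d,P=cloud('top');hsv=cv2.cvtColor(im,cv2.COLOR_RGB2HSV);x,y,z=np.moveaxis(P,-1,0)
m=((hsv[...,1]<60)&(z<.025)&(z>-.01)&(x>.35)&(x<.85)&(y>-.2)&(y<.12)).astype(np.uint8)
k,lab,st,_=cv2.connectedComponentsWithStats(m);i=1+np.argmax(st[1:,4]);print('tray',cv2.minAreaRect(np.c_[x[lab==i],y[lab==i]].astype(np.float32)))
E
```

```text
scene 0.069 10 [ 0.0016 -0.0736  0.0724]
scene 0.08 9 [ 0.0011 -0.0719  0.0854]
scene 0.09 7 [-0.0003 -0.0736  0.0974]
scene 0.105 26 [-0.0009 -0.073   0.1162]
top 0.069 0 
top 0.08 0 
top 0.09 0 
top 0.105 0 
wrist 0.069 29 [-0.0048 -0.0651  0.0735]
wrist 0.08 38 [-0.005 -0.065  0.085]
wrist 0.09 46 [-0.0056 -0.0652  0.0951]
wrist 0.105 190 [-0.0044 -0.0667  0.1176]
tray ((0.5269489288330078, -0.016635067760944366), (0.2005600482225418, 0.20236459374427795), 2.856510877609253)
```

The fan ball moved 23.4 mm (23.97 expected for exact centre), so it stands upright within about 0.02 rad. On to the baskets.

Call:
{"op": "play_rows", "data": {"rows": [[[0,0,5],[0,0,0],0.5],[[0,0,5],[0,0,0],0.5],[[0,0,4.8],[0,0,0],0.5],[[0,0,0],[0,0,-28],0.5],[[0,0,0],[0,0,-28],0.5]]}}

```text
t: 11.82
tcp_pos: [0.4966, 0.1377, 0.298]
tool_rot: [0.415, 0.91, -0.001, -0.002]
force: [2.1, -1.4, 0.6]
finger_gap: 0.503
gripper_force: 0.0
```

Call:
{"op": "play_rows", "data": {"rows": [[[0,0,0],[-25.8,-21.9,0],0.5],[[0,0,0],[-25.8,-21.9,0],0.5],[[0,0,0],[-25.8,-21.9,0],0.5],[[0,0,0],[-25.8,-21.9,0],0.5],[[0,0,0],[-25.8,-21.9,0],0.5],[[0,0,0],[-25.8,-21.9,0],0.5],[[0,0,0],[-25.8,-21.9,0],0.5],[[0,0,0],[-25.8,-21.9,0],0.5],[[0,0,0],[-25.8,-21.9,0],0.5],[[0,0,0],[-25.8,-21.9,0],0.5],[[0,0,0],[-25.8,-21.9,0],0.5],[[0,0,0],[-25.8,-21.9,0],0.5]]}}

```text
t: 12.82
tcp_pos: [0.5021, -0.2707, 0.2988]
tool_rot: [0.415, 0.91, 0.0, 0.0]
force: [1.2, 0.6, -0.5]
finger_gap: 0.498
gripper_force: 0.0
```

```bash
python3 - <<'E'
from h import *
tofr([.63,-.226,.3],40.9)
im,d,P=cloud('wrist');save('w5',im)
hsv=cv2.cvtColor(im,cv2.COLOR_RGB2HSV);x,y,z=np.moveaxis(P,-1,0)
m=((z>.2)&(z<.216)&(y<-.12)&(x>.35)&(x<.75)).astype(np.uint8)
k,lab,st,_=cv2.connectedComponentsWithStats(m)
for i in range(1,k):
  if st[i,4]>30: print(st[i],cv2.minAreaRect(np.c_[x[lab==i],y[lab==i]].astype(np.float32)),np.median(z[lab==i]))
E
```

```text
tcp [ 0.5021 -0.2707  0.2988] yaw 40.94 tilt 0.02 gap 0.498 F [ 1.2  0.6 -0.5] gf 0.0 t 12.8167
turn z 0.04 shift [-49.9 125.9  -1.2]
[101 236  23  25 356] ((0.4376717805862427, -0.39291176199913025), (0.014102283865213394, 0.022508205845952034), 12.308313369750977) 0.2030971666864513
[378 236  26  25 365] ((0.6279527544975281, -0.22891314327716827), (0.014210706576704979, 0.021779917180538177), 12.000996589660645) 0.2030527895075492
```

View pics/w5.png

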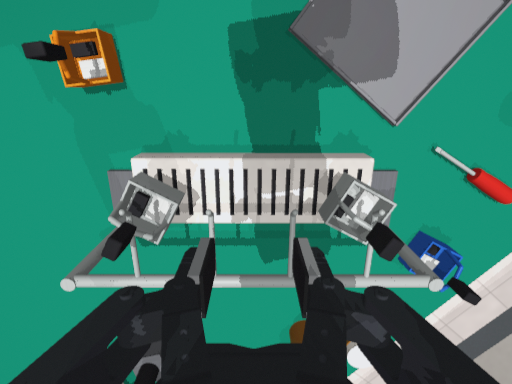

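Both baskets hang yawed: their blocks are at (120,240) and (385,240), and their y axis is at about 12° in the world. Grasping basket A (right) with the tool at yaw 12.2°.

Call:
{"op": "play_rows", "data": {"rows": [[[0,0,5.8],[0,0,0],0.5],[[0,0,5.8],[0,0,0],0.5],[[0,0,5.7],[0,0,0],0.5],[[0,0,5.7],[0,0,0],0.5],[[0,0,5.7],[0,0,0],0.5],[[0,0,0],[3.5,33,10],0.5],[[0,0,0],[3.5,33,10],0.5],[[0,0,0],[3.5,33,20],0.5],[[0,0,0],[3.5,33,20],0.5],[[0,0,0],[0,0,0],0.5]]}}

```text
t: 13.7
tcp_pos: [0.6312, -0.2236, 0.2329]
tool_rot: [0.626, 0.78, 0.001, -0.003]
force: [0.1, 0.9, -0.4]
finger_gap: 0.494
gripper_force: 0.0
```

```bash
python3 - <<'E'
from h import *
im,d,P=cloud('wrist')
x,y,z=np.moveaxis(P,-1,0)
m=((z>.195)&(z<.216)&(abs(y+.229)<.03)&(abs(x-.628)<.03)).astype(np.uint8)
k,lab,st,_=cv2.connectedComponentsWithStats(m)
for i in range(1,k):
  if st[i,4]>30: print(st[i],cv2.minAreaRect(np.c_[x[lab==i],y[lab==i]].astype(np.float32)),np.median(z[lab==i]),z[lab==i].max())
tofr([.628,-.229,.180],12.2)
print(sense()['q'])
E
```

```text
[238 217  23  36 775] ((0.6287283301353455, -0.22861871123313904), (0.013936386443674564, 0.022596873342990875), 12.470402717590332) 0.20314448152003942 0.2050417260574165
tcp [ 0.6289 -0.2248  0.2347] yaw 12.43 tilt 0.34 gap 0.502 F [-0.3 -0.5 -0.4] gf 0.0 t 13.75
turn z 0.23 shift [-3.9 -1.8 54.7]
[-5.10453669e-01  5.93825890e-01  1.31677616e+00  5.53824311e-04
  1.23681592e+00 -7.27639318e-01]
```

Call:
{"op": "play_rows", "data": {"rows": [[[0,0,0],[-3.8,-0.5,0],0.5],[[0,0,0],[0,0,20],0.5],[[0,0,0],[0,0,20],0.5],[[0,0,0],[0,0,16],0.5],[[0,0,0],[0,0,0],0.7],[[0,0,0],[0,0,0],0.95],[[0,0,0],[0,0,0],0.95],[[0,0,0],[0,0,0],0.95],[[0,0,0],[0,0,0],0.95]], "grip_force": 50}}

```text
t: 14.5
tcp_pos: [0.6279, -0.2321, 0.1848]
tool_rot: [0.628, 0.778, 0.0, 0.001]
force: [0.8, -0.0, -0.9]
finger_gap: 0.154
gripper_force: 53.0
```

Call:
{"op": "play_rows", "data": {"rows": [[[0,0,0],[0,0,-10],0.95],[[0,0,0],[0,0,-10],0.95],[[0,0,0],[0,0,-8],0.95],[[0,0,0],[0,0,0],0.95],[[0,0,0],[10.5,-5.8,0],0.95],[[0,0,0],[10.5,-5.8,0],0.95],[[0,0,0],[15,-8,0],0.95],[[0,0,0],[15,-8,0],0.95],[[0,0,0],[15,-8,0],0.95],[[0,0,0],[10,-4,-10],0.95],[[0,0,0],[0,0,-20],0.95],[[0,0,0],[0,0,-5],0.95]]}}

```text
t: 15.5
tcp_pos: [0.5742, -0.1657, 0.2497]
tool_rot: [0.628, 0.778, 0.001, 0.003]
force: [1.1, -1.0, -0.6]
finger_gap: 0.153
gripper_force: 53.1
```

```bash
cat >> h.py <<'E'
def tray():
    im,d,P=cloud('top');hsv=cv2.cvtColor(im,cv2.COLOR_RGB2HSV);x,y,z=np.moveaxis(P,-1,0)
    m=((hsv[...,1]<60)&(z<.025)&(z>-.01)&(x>.35)&(x<.72)&(y>-.18)&(y<.14)).astype(np.uint8)
    k,lab,st,_=cv2.connectedComponentsWithStats(m);i=1+np.argmax(st[1:,4]);r=cv2.minAreaRect(np.c_[x[lab==i],y[lab==i]].astype(np.float32))
    print('tray',np.round(r[0],4),np.round(r[1],4),r[2]);return im,P
E
python3 - <<'E'
from h import *
im,P=tray();save('t6',im[60:300,150:430].repeat(2,0).repeat(2,1))
tofr([.570,.031,.2],12.2)
E
```

```text
tray [ 0.5268 -0.0164] [0.2009 0.2022] 2.085636615753174
tcp [ 0.5749 -0.1664  0.25  ] yaw 12.22 tilt 0.46 gap 0.154 F [ 0.7 -0.5 -0.5] gf 53.08993935585022 t 15.55
turn z 0.02 shift [194.   36.9  50. ]
```

View pics/t6.png

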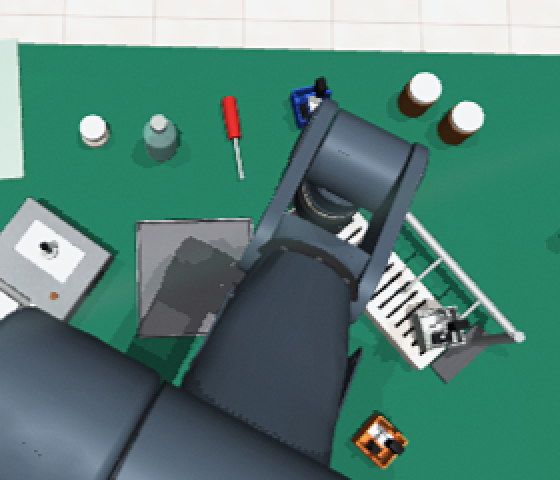

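Basket A is in the grip and free of its hook; the tray (195,278) and basket B (440,328) haven't moved. Carrying A to the tray.

Call:
{"op": "play_rows", "data": {"rows": [[[0,0,0],[32,6,0],0.95],[[0,0,0],[32,6,0],0.95],[[0,0,0],[32,6,0],0.95],[[0,0,0],[32,6,0],0.95],[[0,0,0],[33,6.5,0],0.95],[[0,0,0],[33,6.5,0],0.95],[[0,0,0],[0,0,25],0.95],[[0,0,0],[0,0,25],0.95],[[0,0,0],[0,0,25],0.95],[[0,0,0],[0,0,20],0.95],[[0,0,0],[0,0,20],0.95],[[0,0,0],[0,0,10],0.95]]}}

```text
t: 16.55
tcp_pos: [0.5672, 0.0317, 0.1187]
tool_rot: [0.628, 0.778, -0.001, -0.001]
force: [-0.3, 0.7, -0.6]
finger_gap: 0.15
gripper_force: 53.1
```

```bash
python3 - <<'E'
from h import *
tofr([.570,.031,.107],12.2)
E
```

```text
tcp [0.5672 0.0317 0.1187] yaw 12.17 tilt 0.18 gap 0.15 F [-0.3  0.7 -0.6] gf 53.13331961631775 t 16.55
turn z -0.03 shift [-1.3  2.6 11.7]
```

Call:
{"op": "play_rows", "data": {"rows": [[[0,0,0],[0,0,4],0.95],[[0,0,0],[0,0,3],0.95],[[0,0,0],[0,0,2],0.95],[[0,0,0],[0,0,0],0.95],[[0,0,0],[0,0,0],0.95]]}}

```text
t: 16.97
tcp_pos: [0.5686, 0.0317, 0.1131]
tool_rot: [0.628, 0.778, 0.0, 0.001]
force: [-0.4, -0.4, -0.7]
finger_gap: 0.152
gripper_force: 53.1
```

```bash
python3 - <<'E'
from h import *
tofr([.570,.031,.107],12.2)
im,d,P=cloud('wrist');x,y,z=np.moveaxis(P,-1,0)
m=(abs(x-.57)<.04)&(abs(y-.031)<.04)&(z>.03)&(z<.06);print('rim z',m.sum(),np.percentile(z[m],[50,90,98]))
m=(abs(x-.5)<.04)&(abs(y+.05)<.04)&(z<.03);print('floor',m.sum(),np.median(z[m]))
E
```

```text
tcp [0.5686 0.0317 0.1131] yaw 12.18 tilt 0.11 gap 0.152 F [-0.4 -0.4 -0.7] gf 53.10991108417511 t 16.9667
turn z -0.02 shift [-1.   1.2  6.1]
rim z 1661 [0.04903716 0.05123025 0.05634817]
floor 5723 0.0033079520686284947
```

Call:
{"op": "play_rows", "data": {"rows": [[[0,0,0],[0,0,2],0.95],[[0,0,0],[0,0,2],0.95],[[0,0,0],[0,0,1],0.95],[[0,0,0],[0,0,1],0.95],[[0,0,0],[0,0,0],0.95],[[0,0,0],[0,0,0],0.95]]}}

```text
t: 17.52
tcp_pos: [0.5678, 0.0319, 0.1061]
tool_rot: [0.628, 0.778, -0.0, -0.0]
force: [-1.1, -0.6, -0.4]
finger_gap: 0.153
gripper_force: 53.1
```

```bash
python3 - <<'E'
from h import *
tofr([.570,.031,.107],12.2)
im,d,P=cloud('wrist');x,y,z=np.moveaxis(P,-1,0)
m=(abs(x-.57)<.04)&(abs(y-.031)<.04)&(z>.03)&(z<.06);print('rim z',m.sum(),np.percentile(z[m],[50,90,98]))
E
```

```text
tcp [0.5678 0.0319 0.1061] yaw 12.18 tilt 0.01 gap 0.153 F [-1.1 -0.6 -0.4] gf 53.14556658267975 t 17.5167
turn z -0.02 shift [-1.3  1.9 -0.9]
rim z 1455 [0.04299761 0.04515903 0.05695803]
```

Call:
{"op": "play_rows", "data": {"rows": [[[0,0,0],[0,0,1],0.95],[[0,0,0],[0,0,0.5],0.95],[[0,0,0],[0,0,0],0.8],[[0,0,0],[0,0,0],0.6],[[0,0,0],[0,0,0],0.5],[[0,0,0],[0,0,0],0.5],[[0,0,0],[0,0,-20],0.5],[[0,0,0],[0,0,-30],0.5],[[0,0,0],[0,0,-35],0.5],[[0,0,0],[0,0,-35],0.5],[[0,0,0],[0,0,-30],0.5]]}}

```text
t: 18.48
tcp_pos: [0.5681, 0.0319, 0.2571]
tool_rot: [0.628, 0.778, 0.0, 0.001]
force: [-0.0, 0.8, -0.1]
finger_gap: 0.505
gripper_force: 0.0
```

```bash
python3 - <<'E'
from h import *
im,d,P=cloud('wrist');x,y,z=np.moveaxis(P,-1,0)
m=((z>.1)&(z<.14)&(abs(y-.031)<.05)&(abs(x-.568)<.05)).astype(np.uint8)
k,lab,st,_=cv2.connectedComponentsWithStats(m)
for i in range(1,k):
  if st[i,4]>30: print(st[i],cv2.minAreaRect(np.c_[x[lab==i],y[lab==i]].astype(np.float32)),np.median(z[lab==i]))
tofr([.4377,-.3929,.25],12.3)
E
```

```text
[247 162  14  27 373] ((0.566587507724762, 0.035707954317331314), (0.013174932450056076, 0.02153252810239792), 11.547964096069336) 0.12284232109532217
tcp [0.5717 0.0315 0.2632] yaw 12.21 tilt 0.78 gap 0.498 F [ 1.5 -0.6  3.7] gf 0.0 t 18.5333
turn z -0.09 shift [-386.2 -221.4   13.2]
```

Call:
{"op": "play_rows", "data": {"rows": [[[0,0,0],[-32.2,-18.5,0],0.5],[[0,0,0],[-32.2,-18.5,0],0.5],[[0,0,0],[-32.2,-18.5,0],0.5],[[0,0,0],[-32.2,-18.5,0],0.5],[[0,0,0],[-32.2,-18.5,0],0.5],[[0,0,0],[-32.2,-18.5,0],0.5],[[0,0,0],[-32.2,-18.5,0],0.5],[[0,0,0],[-32.2,-18.5,0],0.5],[[0,0,0],[-32.2,-18.5,0],0.5],[[0,0,0],[-32.2,-18.5,0],0.5],[[0,0,0],[-32.2,-18.5,0],0.5],[[0,0,0],[-32,-18,0],0.5]]}}

```text
t: 19.53
tcp_pos: [0.4319, -0.394, 0.2546]
tool_rot: [0.628, 0.778, 0.0, -0.0]
force: [0.9, 0.1, 0.1]
finger_gap: 0.498
gripper_force: 0.0
```

```bash
python3 - <<'E'
from h import *
im,d,P=cloud('wrist');x,y,z=np.moveaxis(P,-1,0)
m=((z>.195)&(z<.216)&(abs(y+.393)<.03)&(abs(x-.4377)<.03)).astype(np.uint8)
k,lab,st,_=cv2.connectedComponentsWithStats(m)
for i in range(1,k):
  if st[i,4]>30: print(st[i],cv2.minAreaRect(np.c_[x[lab==i],y[lab==i]].astype(np.float32)),np.median(z[lab==i]))
tofr([.4385,-.393,.183],12.4)
E
```

```text
[254 199  20  33 623] ((0.43832817673683167, -0.39309632778167725), (0.013513267040252686, 0.02170605957508087), 12.15035629272461) 0.2031078958847115
tcp [ 0.4305 -0.4019  0.2548] yaw 11.93 tilt 0.47 gap 0.501 F [-0.3 -4.9  0.5] gf 0.0 t 19.5833
turn z -0.47 shift [ 7.   9.7 71.8]
```

Call:
{"op": "play_rows", "data": {"rows": [[[0,0,0],[0,0,15],0.5],[[0,0,0],[0,0,15],0.5],[[0,0,0],[0,0,0],0.5],[[0,0,0],[0,0,0],0.5]]}}

```text
t: 19.92
tcp_pos: [0.4324, -0.3917, 0.2239]
tool_rot: [0.628, 0.778, 0.0, -0.001]
force: [-0.6, -0.2, -0.8]
finger_gap: 0.493
gripper_force: 0.0
```

```bash
python3 - <<'E'
from h import *
tofr([.4385,-.393,.183],12.2)
E
```

```text
tcp [ 0.4324 -0.3917  0.2239] yaw 12.18 tilt 0.14 gap 0.493 F [-0.6 -0.2 -0.8] gf 0.0 t 19.9167
turn z -0.02 shift [-2.6  5.6 40.9]
```

Call:
{"op": "play_rows", "data": {"rows": [[[0,0,0],[-2.5,5.6,0],0.5],[[0,0,0],[0,0,15],0.5],[[0,0,0],[0,0,15],0.5],[[0,0,0],[0,0,11],0.5],[[0,0,0],[0,0,0],0.6],[[0,0,0],[0,0,0],0.8],[[0,0,0],[0,0,0],0.95],[[0,0,0],[0,0,0],0.95],[[0,0,0],[0,0,0],0.95],[[0,0,0],[0,0,0],0.95]], "grip_force": 50}}

```text
t: 20.75
tcp_pos: [0.4393, -0.3942, 0.1845]
tool_rot: [0.628, 0.778, -0.0, 0.001]
force: [-1.2, -0.9, 1.2]
finger_gap: 0.149
gripper_force: 52.4
```

Call:
{"op": "play_rows", "data": {"rows": [[[0,0,0],[0,0,-10],0.95],[[0,0,0],[0,0,-10],0.95],[[0,0,0],[0,0,-8],0.95],[[0,0,0],[0,0,0],0.95],[[0,0,0],[10.5,-5.8,0],0.95],[[0,0,0],[10.5,-5.8,0],0.95],[[0,0,0],[15,-8,0],0.95],[[0,0,0],[15,-8,0],0.95],[[0,0,0],[15,-8,0],0.95],[[0,0,0],[10,-4,-10],0.95],[[0,0,0],[0,0,-20],0.95],[[0,0,0],[0,0,-10],0.95]]}}

```text
t: 21.75
tcp_pos: [0.384, -0.3273, 0.2533]
tool_rot: [0.628, 0.778, -0.0, 0.001]
force: [0.7, -0.6, -1.1]
finger_gap: 0.154
gripper_force: 52.3
```

```bash
python3 - <<'E'
from h import *
im,P=tray()
tofr([.484,-.064,.25],12.2)
E
```

```text
tray [ 0.5265 -0.0165] [0.1998 0.2022] 2.641584873199463
tcp [ 0.3851 -0.3287  0.255 ] yaw 12.2 tilt 0.35 gap 0.153 F [ 0.4  0.8 -0.5] gf 52.29469120502472 t 21.8
turn z -0.0 shift [237.8 152.6   5. ]
```

Call:
{"op": "play_rows", "data": {"rows": [[[0,0,0],[29.7,19.1,0],0.95],[[0,0,0],[29.7,19.1,0],0.95],[[0,0,0],[29.7,19.1,0],0.95],[[0,0,0],[29.7,19.1,0],0.95],[[0,0,0],[29.7,19.1,0],0.95],[[0,0,0],[29.7,19.1,0],0.95],[[0,0,0],[29.7,19.1,0],0.95],[[0,0,0],[29.7,19.1,0],0.95],[[0,0,0],[0,0,0],0.95],[[0,0,0],[0,0,30],0.95],[[0,0,0],[0,0,30],0.95],[[0,0,0],[0,0,0],0.95]]}}

```text
t: 22.8
tcp_pos: [0.4797, -0.0618, 0.1874]
tool_rot: [0.628, 0.778, -0.002, -0.005]
force: [-1.8, 1.0, -1.9]
finger_gap: 0.157
gripper_force: 52.2
```

```bash
python3 - <<'E'
from h import *
im,P=tray()
tofr([.484,-.064,.107],12.2)
E
```

```text
tray [0.5239 0.0335] [0.1991 0.1028] 1.3384262323379517
tcp [ 0.4809 -0.0624  0.1894] yaw 12.2 tilt 0.45 gap 0.154 F [-0.1  0.3 -2. ] gf 52.18918561935425 t 22.85
turn z -0.0 shift [-2.2  2.7 82.4]
```

Call:
{"op": "play_rows", "data": {"rows": [[[0,0,0],[-1,2,20],0.95],[[0,0,0],[0,0,20],0.95],[[0,0,0],[0,0,15],0.95],[[0,0,0],[0,0,10],0.95],[[0,0,0],[0,0,5],0.95],[[0,0,0],[0,0,4],0.95],[[0,0,0],[0,0,2],0.95],[[0,0,0],[0,0,0],0.95],[[0,0,0],[0,0,0],0.95]]}}

```text
t: 23.6
tcp_pos: [0.4861, -0.0641, 0.1165]
tool_rot: [0.628, 0.778, 0.0, 0.001]
force: [0.3, 0.6, -2.2]
finger_gap: 0.153
gripper_force: 52.2
```

```bash
python3 - <<'E'
from h import *
tofr([.484,-.064,.106],12.2)
im,d,P=cloud('wrist');x,y,z=np.moveaxis(P,-1,0)
m=(abs(x-.484)<.04)&(abs(y+.064)<.04)&(z>.03)&(z<.06);print('rim z',m.sum(),np.percentile(z[m],[50,90,98]))
E
```

```text
tcp [ 0.4861 -0.0641  0.1165] yaw 12.18 tilt 0.09 gap 0.153 F [ 0.3  0.6 -2.2] gf 52.16911554336548 t 23.6
turn z -0.02 shift [ 0.5 -2.  10.5]
rim z 3198 [0.03280035 0.05348372 0.05461857]
```

Call:
{"op": "play_rows", "data": {"rows": [[[0,0,0],[0,0,3],0.95],[[0,0,0],[0,0,3],0.95],[[0,0,0],[0,0,2],0.95],[[0,0,0],[0,0,1],0.95],[[0,0,0],[0,0,1],0.95],[[0,0,0],[0,0,0.5],0.95],[[0,0,0],[0,0,0],0.95],[[0,0,0],[0,0,0],0.95]]}}

```text
t: 24.32
tcp_pos: [0.4855, -0.0638, 0.1052]
tool_rot: [0.628, 0.778, -0.0, -0.0]
force: [-0.5, -0.4, -1.8]
finger_gap: 0.154
gripper_force: 52.3
```

```bash
python3 - <<'E'
from h import *
tofr([.484,-.064,.106],12.2)
im,d,P=cloud('wrist');x,y,z=np.moveaxis(P,-1,0)
m=(abs(x-.484)<.04)&(abs(y+.064)<.04)&(z>.03)&(z<.06);print('rim z',m.sum(),np.percentile(z[m],[50,90,98]))
E
```

```text
tcp [ 0.4855 -0.0638  0.1052] yaw 12.19 tilt 0.0 gap 0.154 F [-0.5 -0.4 -1.8] gf 52.26945877075195 t 24.3167
turn z -0.01 shift [ 0.1 -1.6 -0.8]
rim z 1372 [0.04163934 0.04604663 0.05717927]
```

Within about a millimetre of the floor, so I'll release, lift and back away.

Call:
{"op": "play_rows", "data": {"rows": [[[0,0,0],[0,0,0.5],0.95],[[0,0,0],[0,0,0],0.8],[[0,0,0],[0,0,0],0.6],[[0,0,0],[0,0,0],0.5],[[0,0,0],[0,0,0],0.5],[[0,0,0],[0,0,-20],0.5],[[0,0,0],[0,0,-30],0.5],[[0,0,0],[0,0,-35],0.5],[[0,0,0],[0,0,-35],0.5],[[0,0,0],[0,0,-30],0.5]]}}

```text
t: 25.2
tcp_pos: [0.4856, -0.0638, 0.257]
tool_rot: [0.628, 0.778, 0.0, 0.001]
force: [0.8, -0.3, -0.0]
finger_gap: 0.499
gripper_force: 0.0
```

Call:
{"op": "play_rows", "data": {"rows": [[[0,0,0],[-30,-10,-5],0.5],[[0,0,0],[-30,-10,0],0.5],[[0,0,0],[-30,-10,0],0.5],[[0,0,0],[-30,-10,0],0.5],[[0,0,0],[-30,-10,0],0.5],[[0,0,0],[-30,-10,0],0.5],[[0,0,0],[-30,-10,0],0.5],[[0,0,0],[-30,-10,0],0.5],[[0,0,0],[0,0,0],0.5],[[0,0,0],[0,0,0],0.5]]}}

```text
t: 26.03
tcp_pos: [0.4575, -0.3168, 0.2595]
tool_rot: [0.629, 0.777, 0.0, -0.0]
force: [-0.3, -0.4, 0.4]
finger_gap: 0.499
gripper_force: 0.0
```

```bash
python3 - <<'E'
from h import *
im,P=tray();save('t7',im[60:300,130:410].repeat(2,0).repeat(2,1))
ims,d,Q=cloud('scene')
for n,P in(('top',P),('scene',Q)):
  x,y,z=np.moveaxis(P,-1,0)
  m=((z>.095)&(z<.14)&(x>.42)&(x<.63)&(abs(y)<.12)).astype(np.uint8)
  k,lab,st,_=cv2.connectedComponentsWithStats(m)
  for i in range(1,k):
    if st[i,4]>10: print(n,st[i],np.round(np.median(P[lab==i],0),3),z[lab==i].max().round(4))
P=Q;z=P[...,2];a=np.radians(CY)
dx=P[...,0]-C0[0];dy=P[...,1]-C0[1];X=dx*np.cos(a)+dy*np.sin(a);Y=-dx*np.sin(a)+dy*np.cos(a)
m=(z>.1)&(z<.13)&(X>-.035)&(X<.045)&(Y>.03)&(Y<.09)
A=np.c_[X[m],Y[m],np.ones(m.sum())];print(m.sum(),np.linalg.lstsq(A,z[m],rcond=None)[0])
m=(z>.105)&(z<.125)&(abs(X)<.05)&(Y<-.04)&(Y>-.1);print('fan',np.median(X[m]))
E
```

```text
tray [ 0.5268 -0.0167] [0.2003 0.2025] 2.685150384902954
top [228 178   8   7  41] [0.567 0.038 0.123] 0.1285
top [259 204   8   7  40] [ 0.485 -0.061  0.123] 0.1281
scene [247 174   8  10  70] [ 0.491 -0.063  0.116] 0.1277
scene [270 199   8  11  82] [0.573 0.035 0.117] 0.1274
366 [-0.00399292 -0.00210368  0.11302078]
fan -0.0005711508897652817
```

View pics/t7.png

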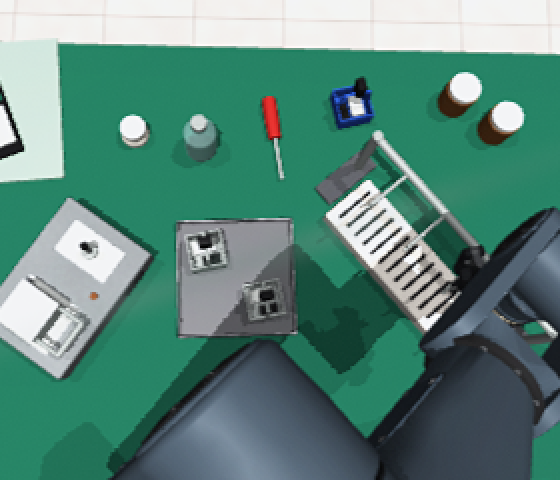

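Both baskets stand upright in the tray at (208,250) and (266,300), the rack is empty, the cover is closed and the fan is centred. Handing in.

```bash
python3 -c "
from station import *
print(sign_off())"
```

```text
the job is handed in; nothing more can be done
None
```

The job is handed in: the heater is off with its cover closed, the fan is centred, and both hung baskets stand upright in the tray; the verdict was not shown.

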